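# Stack an instrument head in its assembly nest

### The job

Build one instrument head in the assembly nest: lower the housing that lies in the job tray squarely into the nest's pocket, then put a spacer frame on it, then the eyepiece cover with its barrel upward, each part lying flat inside the pocket, lowered and not dropped. Use the one spacer that brings the cover's plate flush with the tops of the nest's two end blocks: the thin spacer with the tall housing, the thick spacer with the low housing. Leave the housing on the stock board, the other spacer, the loupe and the jar where they are.

Things in the scene. Friction and masses are not known exactly. Their poses are not given: they have to be found in the camera images.
- nest: Fixed nest: base 150 (its x) x 112 (y) x 12 mm; pocket 106 (x) x 66 (y) mm between four L-shaped corner guides, legs 24 mm, 8 mm thick, straight to 55 mm over the base, flared above (top 76 mm over the bench). Finger gaps 58 mm wide in both long sides (+y, -y), down to the base. A flat-topped end block, 26 mm wide, 55 mm over the base, at mid of each short end. Origin: centre of underside.
- nest_floor (a point): Centre of the floor of the nest's pocket (the top of the base plate, 12 mm over the bench); axes as the nest's: x along the 106 mm length of the pocket, z up. Parts go in with their 100 mm length along this x, either way round.
- job_tray: Shallow steel tray with a lip, fixed: 165 mm (its x) x 190 mm (its y), lip 11 mm high and 5 mm thick, floor 5 mm over the bench. Origin: centre of its underside. The housing lying in it is the one to use.
- stock_board: Plain flat wooden board without a lip, fixed, 110 x 130 x 5 mm. Origin: centre of its underside. The housing on it is stock and stays there.
- housing_tall: Open-topped oblong aluminium housing, the taller of the two: 100 mm (its x) x 60 mm (its y) x 38 mm high, walls 8 mm, a glass block inside below the rim. Origin: centre of its underside, z up. At the start one housing lies in the job tray, the other on the stock board (which is which varies).
- housing_low: Open-topped oblong aluminium housing, the lower of the two: 100 mm (its x) x 60 mm (its y) x 24 mm high, walls 8 mm, a glass block inside below the rim. Origin: centre of its underside, z up. At the start one housing lies in the job tray, the other on the stock board (which is which varies).
- spacer_thin: Oblong aluminium spacer frame, the thinner of the two: outside 100 mm (its x) x 60 mm (its y), 10 mm thick, frame bars 12 mm wide round an opening of 76 x 36 mm. Origin: centre of its underside, z up. Lies flat on the bench; the two spacers may change places.
- spacer_thick: Oblong aluminium spacer frame, the thicker of the two: outside 100 mm (its x) x 60 mm (its y), 24 mm thick, frame bars 12 mm wide round an opening of 76 x 36 mm. Origin: centre of its underside, z up. Lies flat on the bench; the two spacers may change places.
- cover: Dark steel eyepiece cover: an oblong plate 100 mm (its x) x 60 mm (its y) x 7 mm thick with an upright round barrel, 44 mm in diameter and 28 mm tall, on its middle (top at 35 mm). Origin: centre of the plate's underside, z up. Lies on the bench, barrel up.
- loupe: Bystander: black loupe, 60 mm in diameter, 48 mm tall, standing. Origin: centre of its underside. Leave it alone.
- jar: Bystander: closed white jar, 60 mm in diameter, 65 mm tall. Origin: centre of its underside. Leave it alone.
Mind the look-alikes: they are no part of the job. Of the things that look like the spacer_thin, take the one that is nearest to the robot's base at the start. Leave any pink look-alike of the nest alone.

How it is judged:
By the outcome, as a careful person would: the job done as asked, in the order asked, and still so for the second after the job is handed in, with the robot touching nothing.
It also fails if it takes over 64 s, if anything falls off the work surface, if the arm or the gripper's body presses on something with over 40 N, if the wrist force passes 120 N, or if a joint passes its speed limit or range.

### The arm

A 6-joint arm with a two-finger parallel gripper is mounted at the origin on the work surface. World frame = base frame: x ahead of the robot, y to its left, z up, the work surface at z = 0. Lengths are in m, angles in rad, forces in N, time in s.
With the tool pointing down it reaches from about 0.375 to 0.825 m from the base axis. Payload 5.5 kg.
Tool frame: the origin (TCP) lies at the very end of the fingers, on their centre line; the grasp point (between the pads) lies 19 mm behind it (bot.grip_depth is the distance from the TCP to the grasp point, in m); x points along the fingers, y is the direction in which the jaws open and shut, and the axes are right-handed (so a half turn about x gives the same grasp; the last joint's range is limited). The gripper opens to 85 mm and grips with 20 to 120 N. Pads are 22 mm wide; open, the fingers measure 114 mm over their backs; the gripper's body (76 mm by 85 mm) begins 54 mm behind the grasp point. The pads swing forward as they close: fully open they stand 13 mm farther back than shut.
Start: joints at [0, 0.314, -0.047, 1.21, 0, 1.571], TCP at [0.6, -0, 0.192] pointing down, gripper open.
Joint ranges: [-2.67, 2.67], [-0.69, 1.73], [-1.03, 1.25], [-2.08, 2.16], [-1.42, 1.45], [-3.14, 3.14]. Speed limits (rad/s): [2.39, 2.39, 3.01, 3.14, 3.14, 3.14].

### API

Orientations are given as a rotation vector (axis times angle).
In Python, from bench import monitor, eyes, finish_job, spotter, bot gives the robot as it stands.
- The arm moves only by the shell command python3 -m crank 'ROWS'. ROWS is JSON, a list of rows, each a list of 3 entries, a list of its own where there are three numbers: the shift along the tool's x, y, z in m, then the turn, a rotation vector about the tool's x, y, z in degrees, then the opening in per cent of the stroke, from 0 (shut) to 100 (fully open). A call has exactly 10 rows; each row is the pose to reach, as a shift and turn from the pose commanded when the call began, along the tool's axes at that moment; what a row does not reach only later rows make up. A row lasts 1/8 s, in which the tool goes at most 62.5 mm and 10.7 degrees, less where a joint would pass 70% of its speed; a pose out of reach is approached as far as the arm can. A call with a gripper value outside its range is refused whole. The fingers move at their own pace and stop on an object; the grip force is fixed at half the most. Time passes only in rows, so rows that repeat a pose let the fingers close, or fill a call up. It gives the time, the measured TCP pose, the force and the opening at its end, in the units of the state.
- monitor.sense(): the state, without advancing time (a new reading comes with each control period).
- eyes.get_image(name): name is "scene" or "side" or "wrist"; returns a dict with "frame" (420x560x3 uint8, blue, green, red), "mtx" (3x3 intrinsics, pixels), "rvec" (rotation vector, rad) and "tvec" (3), from world to camera coordinates, as OpenCV has them. Camera axes: x right, y down, z forward; pixel columns grow to the right and rows downward; lengths in m; the calibration is good to about 2 mm. A picture is of the moment at which its call begins. There is no depth.
- finish_job(): hands the job in, once; it reports no verdict.
Trained networks look in the newest picture that a camera, given by its name, has taken for a name from the list of things; names that differ only in an ending like _2 or _b are one class to them, and where a whole thing is asked for, a point or a joint stands for the part that bears it (a point fixed in the world has none). Each returns a list of dicts, best first, with "conf" (0 to 1); they miss things now and then, are a little off and sometimes report something else, mostly with a low value. They report only what shows in the picture. A call takes as long as a camera call. They do not tell look-alikes from the thing itself.
- spotter.outline_of(camera, label): "region" (420x560 bool, what is visible of it) and "uv" ([column, row] in pixels, amid what is visible of it).
- spotter.place_of(camera, label): "uv" ([column, row] in pixels: a listed point, or the origin of a listed thing).
The state is a dict: "time_s": time; "joint_positions": joint angles; "qvel": joint speeds; "joint_torque": joint torques, N m; "tool_pos": TCP position; "ee_rot": TCP orientation; "force": force on the tool from outside, world axes, zero at the start; "moment": the same for the moment, N m; "gripper_width": finger opening in m.
Only numpy, scipy, OpenCV 4.12 (cv2) and the standard library are available. Lean on these libraries where they do the work, as an engineer would, in place of code of your own. Each camera call takes 0.05 s, during which the arm holds its last target.

## Working session

There is one attempt and no reset: what is moved stays moved. The work goes in short steps, Python scripts to look and compute and a shell command to move; the robot and the scene stay as the last step left them, time stands still between calls to the robot, and variables do not carry over. Pictures are saved under pics/ and viewed, and the job is handed in when it is done.

```bash
ls; mkdir -p pics; python3 - <<'E'
from bench import monitor, eyes, bot
import cv2,numpy as np
s=monitor.sense(); print(s)
for c in ["scene","side","wrist"]:
    d=eyes.get_image(c); cv2.imwrite(f"pics/{c}0.png",d["frame"]); print(c,d["mtx"].tolist(),d["rvec"],d["tvec"])
E
```

```text
pics
{'time_s': 0.0, 'joint_positions': array([ 3.78964586e-06,  3.14225584e-01, -4.80573567e-02,  1.21023785e+00,
       -1.45546289e-05,  1.57079453e+00]), 'qvel': array([ 1.90538074e-05, -6.10845089e-04, -1.29983347e-03, -4.25414419e-04,
       -1.05758522e-04, -9.01807347e-04]), 'joint_torque': array([ 1.69644722e-03, -5.39594257e+01,  3.39749372e+01,  1.94567809e-02,
        9.49871333e-05,  6.01428906e-05]), 'tool_pos': array([ 5.99347236e-01, -3.11535439e-06,  1.91244438e-01]), 'ee_rot': array([ 1.20836891,  1.2104613 , -1.21047213]), 'force': array([ 0.13383124, -0.06837557,  0.52615212]), 'moment': array([0.01429197, 0.02779703, 0.01707585]), 'gripper_width': 0.0852580028710968}
scene [[416.69253521699966, 0.0, 286.8547722627873], [0.0, 416.69253521699966, 216.92579641921088], [0.0, 0.0, 1.0]] [ 1.9588899   1.38436786 -0.57847238] [-0.16625691 -0.30096654  1.31089628]
side [[435.916555032045, 0.0, 281.1176754651312], [0.0, 435.916555032045, 207.07730947791228], [0.0, 0.0, 1.0]] [ 0.11618355 -2.80180701  1.3617363 ] [0.50571748 0.0956243  1.19987276]
wrist [[326.0732359329546, 0.0, 268.64394120709665], [0.0, 326.0732359329546, 211.62870618471675], [0.0, 0.0, 1.0]] [-2.87783238e+00  4.80583315e-04  9.97807948e-04] [-0.59859264 -0.03258115  0.37832181]
```

View pics/scene0.png

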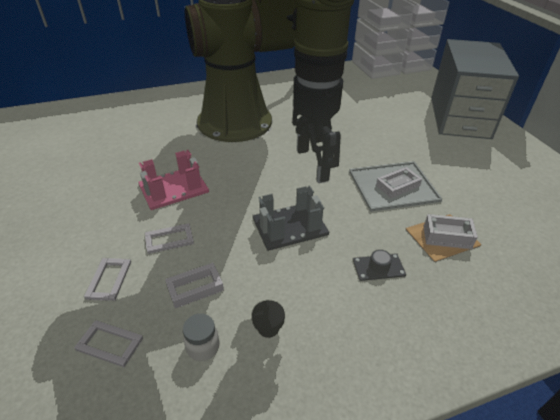

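View pics/side0.png

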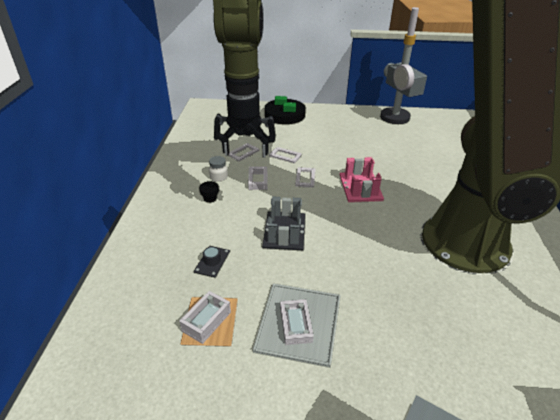

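View pics/wrist0.png

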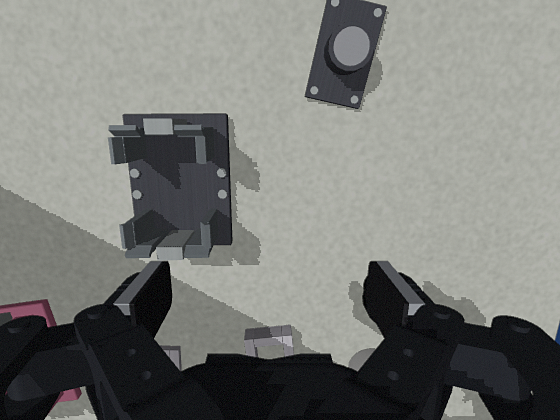

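The scene picture shows the low housing in the tray (~400,182), the tall one on the board (~450,232), the nest (290,215) and its pink look-alike (175,180), and the cover (380,262). The thick-looking spacer is at (195,286), with thin frames at (170,238), (108,278) and (108,343). Next I'll measure.

```bash
cat > h.py <<'E'
from bench import monitor, eyes, spotter, bot
import cv2, numpy as np
from scipy.spatial.transform import Rotation as R
def cam(d):
    return d["mtx"],R.from_rotvec(np.ravel(d["rvec"])).as_matrix(),np.ravel(d["tvec"])
def ray(d,uv,z):
    K,Rm,t=cam(d); c=-Rm.T@t
    v=Rm.T@np.linalg.inv(K)@np.array([uv[0],uv[1],1.])
    return c+v*(z-c[2])/v[2]
def tri(ds,uvs):
    A=[];b=[]
    for d,uv in zip(ds,uvs):
        K,Rm,t=cam(d); c=-Rm.T@t; v=Rm.T@np.linalg.inv(K)@np.array([uv[0],uv[1],1.]); v/=np.linalg.norm(v)
        P=np.eye(3)-np.outer(v,v); A.append(P); b.append(P@c)
    return np.linalg.solve(sum(A),sum(b))
def proj(d,P):
    K,Rm,t=cam(d); return cv2.projectPoints(np.asarray(P,float).reshape(-1,3),R.from_matrix(Rm).as_rotvec(),t,K,None)[0].reshape(-1,2)
E
python3 - <<'E'
from h import *
names=["nest","nest_floor","job_tray","stock_board","housing_low","housing_tall","spacer_thick","spacer_thin","cover","loupe","jar"]
D={}
for c in ["scene","side"]:
    D[c]=eyes.get_image(c)
    for n in names:
        for r in spotter.place_of(c,n):
            if r["conf"]<.2: continue
            z=dict(nest_floor=.012,housing_low=.005,housing_tall=.005).get(n,0)
            print(c,n,round(r["conf"],2),np.round(r["uv"],1),np.round(ray(D[c],r["uv"],z)[:2],3))
print(monitor.sense()["time_s"])
E
```

```text
scene nest 0.9 [290.9 225.9] [0.499 0.006]
scene nest 0.78 [176.1 186.3] [ 0.268 -0.223]
scene nest_floor 0.85 [173.  186.9] [ 0.283 -0.231]
scene nest_floor 0.68 [379.5 268. ] [0.688 0.132]
scene nest_floor 0.66 [290.5 224.1] [0.505 0.002]
scene job_tray 0.85 [394.6 185.1] [0.444 0.316]
scene stock_board 0.94 [444.1 234.5] [0.64 0.33]
scene housing_low 0.74 [396.7 186. ] [0.454 0.315]
scene housing_low 0.68 [268.5 325.1] [ 0.737 -0.127]
scene housing_tall 0.96 [448.9 238. ] [0.657 0.329]
scene housing_tall 0.45 [169.3 236.6] [ 0.448 -0.266]
scene spacer_thick 0.84 [192.9 285.2] [ 0.596 -0.241]
scene spacer_thin 0.94 [169.5 238.8] [ 0.45  -0.267]
scene spacer_thin 0.87 [108.7 345.9] [ 0.681 -0.407]
scene spacer_thin 0.77 [109.3 279.6] [ 0.526 -0.399]
scene cover 0.66 [382.3 264.4] [0.673 0.15 ]
scene cover 0.28 [396.  186.4] [0.45  0.316]
scene loupe 0.86 [267.1 328.2] [ 0.739 -0.131]
scene loupe 0.6 [170.7 236.1] [ 0.442 -0.263]
scene jar 0.94 [199.9 345.4] [ 0.733 -0.255]
scene jar 0.22 [292.5 222.7] [0.491 0.013]
side nest 0.9 [280.9 230.2] [ 0.508 -0.003]
side nest 0.7 [358.6 189.2] [ 0.277 -0.223]
side nest_floor 0.93 [361.8 183.7] [ 0.267 -0.237]
side nest_floor 0.67 [285.4 225.5] [ 0.496 -0.01 ]
side job_tray 0.75 [298.8 323.8] [0.443 0.311]
side stock_board 0.65 [292.3 320.6] [0.458 0.304]
side stock_board 0.62 [208.3 320.6] [0.647 0.32 ]
side housing_low 0.85 [293.5 323.1] [0.455 0.314]
side housing_tall 0.95 [205.2 321.9] [0.652 0.328]
side spacer_thick 0.63 [260.6 180.5] [ 0.593 -0.242]
side spacer_thin 0.73 [244.7 151. ] [ 0.671 -0.421]
side spacer_thin 0.56 [305.8 180.3] [ 0.446 -0.257]
side cover 0.82 [209.2 260.6] [0.684 0.133]
side loupe 0.9 [208.9 201.9] [ 0.737 -0.113]
side jar 0.88 [218.  177.8] [ 0.734 -0.244]
1.35
```

```bash
cat >> h.py <<'E'
from scipy.optimize import minimize
def boxpts(lx,ly,z0,z1,ox=0,oy=0):
    return np.array([[ox+a*lx/2,oy+b*ly/2,z] for a in(-1,1) for b in(-1,1) for z in(z0,z1)])
def cyl(r,z0,z1): 
    a=np.linspace(0,2*np.pi,24,endpoint=False); return np.array([[r*np.cos(t),r*np.sin(t),z] for t in a for z in(z0,z1)])
def parts(n,z0=None):
    z={'housing_low':.005,'housing_tall':.005}.get(n,0) if z0 is None else z0
    if n=='housing_low': p=[boxpts(.1,.06,0,.024)]
    if n=='housing_tall': p=[boxpts(.1,.06,0,.038)]
    if n=='spacer_thick': p=[boxpts(.1,.06,0,.024)]
    if n=='spacer_thin': p=[boxpts(.1,.06,0,.010)]
    if n=='cover': p=[boxpts(.1,.06,0,.007),cyl(.022,.007,.035)]
    if n=='nest': 
        p=[boxpts(.15,.112,0,.012)]
        for a in(-1,1):
            p.append(boxpts(.012,.026,.012,.067,a*.061,0))
            for b in(-1,1):
                p.append(boxpts(.024,.008,.012,.067,a*(.053+.008-.012),b*.037))
                p.append(boxpts(.008,.024,.012,.067,a*.057,b*(.033+.008-.012)))
    return [q+[0,0,z] for q in p]
def place(q,pose):
    c,s=np.cos(pose[2]),np.sin(pose[2]); return np.c_[q[:,0]*c-q[:,1]*s+pose[0],q[:,0]*s+q[:,1]*c+pose[1],q[:,2]]
def mask(d,n,pose,z0=None):
    m=np.zeros((420,560),np.uint8)
    for q in parts(n,z0):
        u=proj(d,place(q,pose)); cv2.fillConvexPoly(m,cv2.convexHull(np.round(u*16).astype(np.int32)),1,shift=4)
    return m>0
def pick(cs,n,d,xy,z=0):
    o=[r for r in spotter.outline_of(cs,n) if r["conf"]>.2]
    best=None
    for r in o:
        e=np.linalg.norm(ray(d,r["uv"],z+.01)[:2]-xy)
        if e<.06 and (best is None or e<best[0]): best=(e,r)
    return best and best[1]
def fit(obs,n,xy,z0=None):
    def cost(p):
        c=0
        for d,reg in obs:
            m=mask(d,n,p,z0); c+=1-(m&reg).sum()/max(1,(m|reg).sum())
        return c/len(obs)
    best=min(((cost([*xy,a]),a) for a in np.radians(np.arange(-90,90,10))))
    r=None
    for da in(-.08,.08):
        x0=np.array([*xy,best[1]+da]); S=np.vstack([x0,x0+[.008,0,0],x0+[0,.008,0],x0+[0,0,.15]])
        q=minimize(cost,x0,method='Nelder-Mead',options=dict(initial_simplex=S,xatol=1e-4,fatol=1e-5,maxiter=200))
        if r is None or q.fun<r.fun: r=q
    return r
E
python3 - <<'E'
from h import *
D={c:eyes.get_image(c) for c in["scene","side"]}
im={c:D[c]["frame"].copy() for c in D}
for n,xy in dict(nest=(.502,.002),housing_low=(.455,.314),spacer_thick=(.595,-.241),cover=(.68,.137),housing_tall=(.654,.328)).items():
    obs=[]
    for c in D:
        r=pick(c,n,D[c],np.array(xy))
        if r is not None: obs.append((D[c],r["region"]))
        else: print("none",c,n)
    for k in ([obs]+[[o] for o in obs] if obs else []):
        q=fit(k,n,xy); print(n,len(k),np.round(q.x[:2],4),round(np.degrees(q.x[2]),1),round(q.fun,3))
        if len(k)==2:
            for c in D:
                cs,_=cv2.findContours(mask(D[c],n,q.x).astype(np.uint8),0,2); cv2.drawContours(im[c],cs,-1,(0,0,255),1)
for c in D: cv2.imwrite(f"pics/{c}1.png",im[c])
cv2.imwrite("pics/both1.png",np.vstack([cv2.resize(im["scene"][100:370,80:500],(800,514))]))
E
```

```text
nest 2 [0.4968 0.0027] -90.0 0.069
nest 1 [0.4964 0.0034] -89.1 0.064
nest 1 [ 0.4976 -0.0009] -89.4 0.045
housing_low 2 [0.4503 0.317 ] -79.9 0.065
housing_low 1 [0.4522 0.3176] -77.2 0.072
housing_low 1 [0.4497 0.317 ] -80.9 0.04
spacer_thick 2 [ 0.6015 -0.2377] -84.4 0.247
spacer_thick 1 [ 0.6039 -0.2385] -84.2 0.195
spacer_thick 1 [ 0.6014 -0.2416] -82.8 0.273
none side cover
cover 1 [0.6777 0.137 ] 78.5 0.045
cover 1 [0.6777 0.137 ] 78.5 0.045
housing_tall 2 [0.6494 0.3252] 64.3 0.07
housing_tall 1 [0.6513 0.3261] 61.4 0.076
housing_tall 1 [0.6483 0.3251] 64.0 0.06
```

View pics/both1.png

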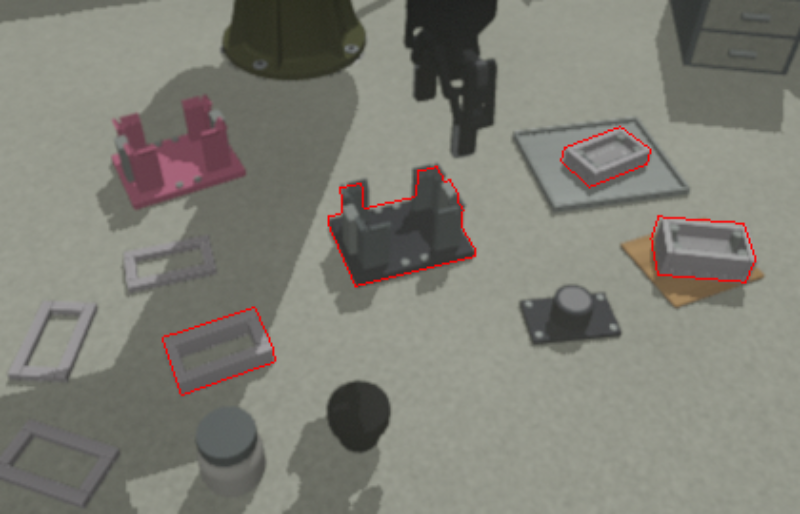

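The overlays match the nest, both housings and the thick spacer well. Next I'll work out the tool axes and where the wrist camera looks.

```bash
cat >> h.py <<'E'
def state():
    s=monitor.sense(); return s["tool_pos"],R.from_rotvec(s["ee_rot"]).as_matrix(),s
def goal(xy,z,jaw_deg):
    """print row for TCP target with jaw axis at jaw_deg (world), nearest equivalent"""
    p,M,s=state()
    Mx=np.array([0,0,-1.]); best=None
    for k in (0,180):
        a=np.radians(jaw_deg+k); y=np.array([np.cos(a),np.sin(a),0]); T=np.c_[Mx,y,np.cross(Mx,y)]
        rv=R.from_matrix(M.T@T).as_rotvec(degrees=True)
        if best is None or np.linalg.norm(rv)<np.linalg.norm(best): best=rv
    d=M.T@(np.array([*xy,z])-p)
    print("shift",np.round(d,4),"turn",np.round(best,2),"at",np.round(p,4),"t",round(s["time_s"],2))
E
python3 - <<'E'
from h import *
p,M,s=state(); print(np.round(M,3))
d=eyes.get_image("wrist"); K,Rm,t=cam(d); c=-Rm.T@t; print("cam in tool",M.T@(c-p),"\n",M.T@Rm.T)
print("centre ray on z=.02",ray(d,(280,210),.02))
for z in(.15,.2): print(proj(d,[[.6,0,p[2]-z],[.55,0,p[2]-z]]))
goal((.4505,.317),.19,10.)
E
```

```text
[[ 0.  1. -0.]
 [-0. -0. -1.]
 [-1.  0.  0.]]
cam in tool [-0.18202145 -0.00084742 -0.06693301] 
 [[-8.91408324e-04 -2.60710194e-01  9.65416698e-01]
 [ 9.99999525e-01 -6.11756750e-04  7.58135510e-04]
 [ 3.92946526e-04  9.65416915e-01  2.60710615e-01]]
centre ray on z=.02 [ 0.61218864 -0.02681788  0.02      ]
[[269.20158125 190.4534385 ]
 [220.95894278 190.48179317]]
[[269.09416768 182.09526939]
 [226.88098896 182.11926453]]
shift [ 0.0021 -0.1495 -0.317 ] turn [-10.  -0.  -0.] at [ 0.6    -0.      0.1921] t 2.0
```

```bash
python3 -m crank '[[[0,-0.025,-0.053],[-2,0,0],100],[[0,-0.05,-0.106],[-4,0,0],100],[[0,-0.075,-0.159],[-5,0,0],100],[[0,-0.1,-0.212],[-7,0,0],100],[[0,-0.125,-0.264],[-9,0,0],100],[[0.01,-0.14,-0.3],[-10,0,0],100],[[0.02,-0.1495,-0.317],[-10,0,0],100],[[0.02,-0.1495,-0.317],[-10,0,0],100],[[0.02,-0.1495,-0.317],[-10,0,0],100],[[0.02,-0.1495,-0.317],[-10,0,0],100]]'
cat > look.py <<'E'
import sys
from h import *
n=sys.argv[1]; xy=np.array([float(sys.argv[2]),float(sys.argv[3])]); z=float(sys.argv[4]); out=sys.argv[5]
d=eyes.get_image("wrist"); im=d["frame"].copy()
r=pick("wrist",n,d,xy,z)
if r is None: print("none",[(o["conf"],o["uv"]) for o in spotter.outline_of("wrist",n)])
else:
    reg=r["region"]; q=fit([(d,reg)],n,xy,z); print(n,np.round(q.x[:2],4),round(np.degrees(q.x[2]),2),"cost",round(q.fun,3),"conf",round(r["conf"],2))
    for m,col in((mask(d,n,q.x,z),(0,0,255)),(reg,(0,255,0))):
        cs,_=cv2.findContours(m.astype(np.uint8),0,2); cv2.drawContours(im,cs,-1,col,1)
cv2.imwrite(out,im)
E
python3 look.py housing_low .4505 .317 .005 pics/w1.png
```

```text
time_s: 3.25
tool_pos: [0.4513, 0.3161, 0.1725]
ee_rot: [1.081, 1.286, -1.081]
force: [-0.1, -0.4, -0.7]
gripper_width: 0.0856
housing_low [0.451 0.318] -78.82 cost 0.044 conf 0.9
```

View pics/w1.png

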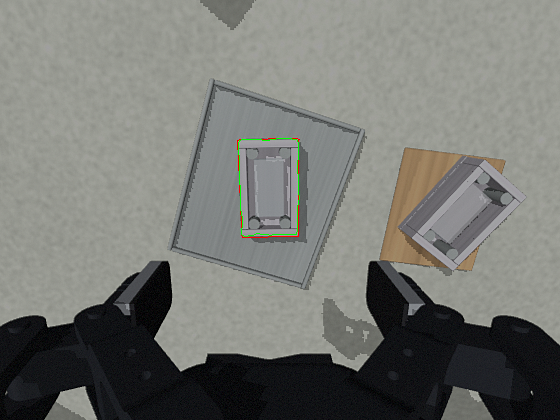

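```bash
python3 -m crank '[[[0.045,0.001,-0.001],[-1,0,0],100],[[0.09,0.001,-0.001],[-1,0,0],100],[[0.125,0.001,-0.001],[-1,0,0],100],[[0.15,0.001,-0.001],[-1,0,0],100],[[0.165,0.001,-0.001],[-1,0,0],100],[[0.165,0.001,-0.001],[-1,0,0],0],[[0.165,0.001,-0.001],[-1,0,0],0],[[0.165,0.001,-0.001],[-1,0,0],0],[[0.165,0.001,-0.001],[-1,0,0],0],[[0.165,0.001,-0.001],[-1,0,0],0]]'; python3 - <<'E'
from h import *
cv2.imwrite("pics/w2.png",eyes.get_image("wrist")["frame"])
E
```

```text
time_s: 4.6
tool_pos: [0.4515, 0.3184, 0.0075]
ee_rot: [1.067, 1.294, -1.066]
force: [-0.3, 0.3, 0.4]
gripper_width: -0.0002
```

View pics/w2.png

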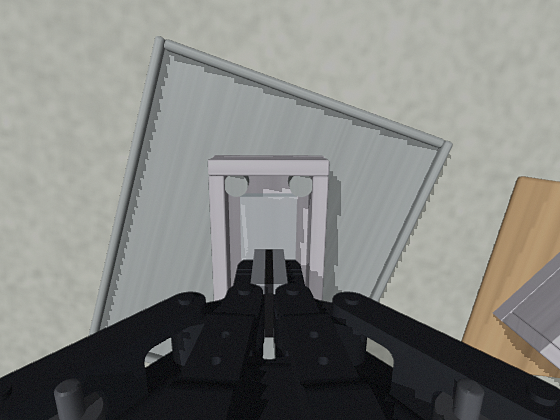

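The gripper shut fully (width 0) and the housing isn't between the fingers. I'll check from the other cameras before moving.

```bash
python3 - <<'E'
from h import *
a=eyes.get_image("side")["frame"][220:400,200:400]; b=eyes.get_image("scene")["frame"][80:260,300:500]
cv2.imwrite("pics/z3.png",np.hstack([cv2.resize(a,None,fx=2,fy=2),cv2.resize(b,None,fx=2,fy=2)]))
p,M,s=state(); print(p,s["joint_positions"],s["gripper_width"])
E
```

```text
[0.45129055 0.31818905 0.007173  ] [ 6.14111886e-01  3.68884143e-01 -4.21350384e-01  7.80494491e-01
  7.67344138e-06  1.99290258e+00] -0.0007490366123795811
```

View pics/z3.png

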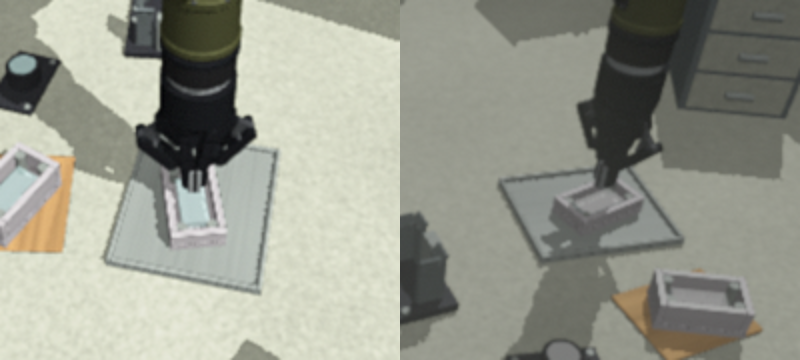

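```bash
python3 - <<'E'
from h import *
a=eyes.get_image("side"); b=eyes.get_image("scene")
p,M,s=state()
for d in(a,b): print(proj(d,[p,p+[0,0,.02],p+[0,0,.04],p+[0,0,.06]]).round(1).tolist())
print(tri([a,b],[(297.5,315),(402.5,173.5)]))
A=cv2.resize(a["frame"][270:350,250:350],None,fx=7,fy=7,interpolation=cv2.INTER_CUBIC)
cv2.imwrite("pics/z4.png",A)
B=cv2.resize(b["frame"][130:210,350:450],None,fx=7,fy=7,interpolation=cv2.INTER_CUBIC)
cv2.imwrite("pics/z5.png",B)
E
```

```text
[[295.2, 324.1], [295.4, 318.4], [295.7, 312.6], [296.0, 306.7]]
[[397.4, 184.4], [399.0, 178.3], [400.6, 172.1], [402.2, 165.6]]
[0.44953394 0.32317613 0.04265591]
```

View pics/z4.png

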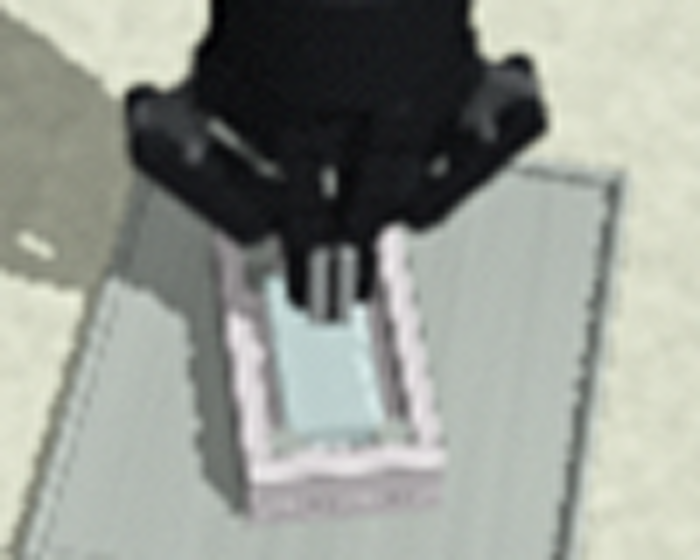

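View pics/z5.png

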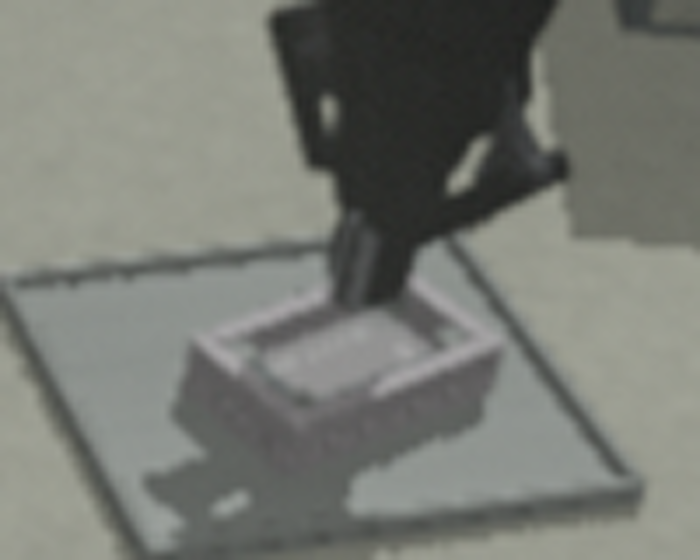

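The fingers closed above the rim. Both outside cameras put the shut fingertips at z≈35 mm, about 28 mm above the reported TCP, and there was no contact. I'll open, go 27 mm lower and close again.

```bash
python3 -m crank '[[[0,0,0],[0,0,0],100],[[0,0,0],[0,0,0],100],[[0,0,0],[0,0,0],100],[[0,0,0],[0,0,0],100],[[0.01,0,0],[0,0,0],100],[[0.018,0,0],[0,0,0],100],[[0.018,0,0],[0,0,0],100],[[0.018,0,0],[0,0,0],100],[[0.018,0,0],[0,0,0],100],[[0.018,0,0],[0,0,0],100]]'; python3 - <<'E'
from h import *
a=eyes.get_image("side"); b=eyes.get_image("scene"); p,M,s=state()
for d in(a,b): print(proj(d,[p,p+[0,0,.02],p+[0,0,.04],p+[0,0,.06]]).round(1).tolist())
A=cv2.resize(a["frame"][270:350,240:360],None,fx=6,fy=6,interpolation=cv2.INTER_CUBIC)
cv2.imwrite("pics/z6.png",A)
E
```

```text
time_s: 6.2
tool_pos: [0.4515, 0.3183, -0.0107]
ee_rot: [1.067, 1.294, -1.066]
force: [0.8, 0.2, 0.6]
gripper_width: 0.0856
[[294.8, 329.0], [295.1, 323.5], [295.4, 317.8], [295.7, 312.0]]
[[396.1, 189.8], [397.6, 183.8], [399.2, 177.7], [400.8, 171.4]]
```

View pics/z6.png

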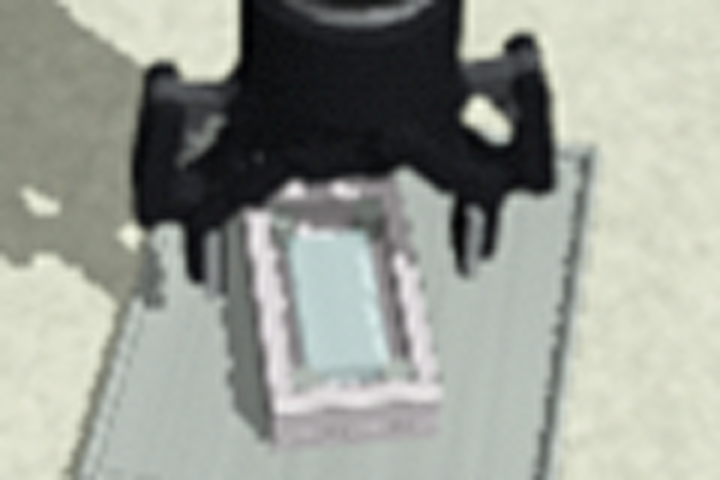

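The open tips are still at about rim height, ~42 mm above the reading, which fits the 28 mm plus the 13 mm swing. They straddle the housing well. I'll lower 12.5 mm more and close.

```bash
python3 -m crank '[[[0.006,0,0],[0,0,0],100],[[0.0125,0,0],[0,0,0],100],[[0.0125,0,0],[0,0,0],100],[[0.0125,0,0],[0,0,0],0],[[0.0125,0,0],[0,0,0],0],[[0.0125,0,0],[0,0,0],0],[[0.0125,0,0],[0,0,0],0],[[0.0125,0,0],[0,0,0],0],[[0.0125,0,0],[0,0,0],0],[[0.0125,0,0],[0,0,0],0]]'; python3 - <<'E'
from h import *
a=eyes.get_image("side")
A=cv2.resize(a["frame"][270:350,240:360],None,fx=4,fy=4,interpolation=cv2.INTER_CUBIC)
B=cv2.resize(eyes.get_image("wrist")["frame"],(427,320))
cv2.imwrite("pics/z7.png",np.hstack([A[:,:370],B]))
E
```

```text
time_s: 7.55
tool_pos: [0.4515, 0.3183, -0.0228]
ee_rot: [1.067, 1.294, -1.066]
force: [-1.4, -0.5, 4.7]
gripper_width: 0.0579
```

View pics/z7.png

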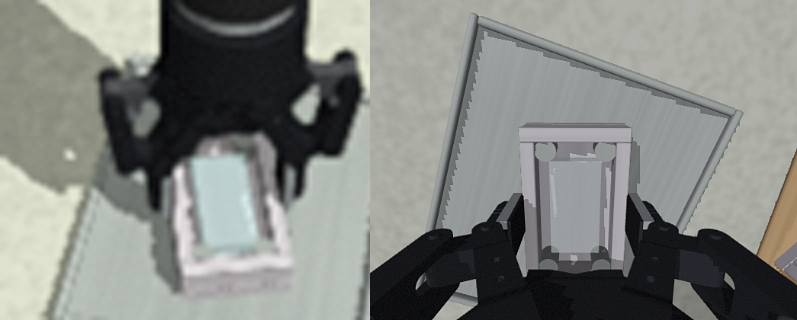

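Gripped, with the width at 58 mm. I'll lift and carry it over to the nest.

```bash
python3 -m crank '[[[-0.02,0,0],[0,0,0],0],[[-0.06,0,0],[0,0,0],0],[[-0.1,0,0],[0,0,0],0],[[-0.13,-0.002,0.03],[2,0,0],0],[[-0.13,-0.005,0.08],[4,0,0],0],[[-0.13,-0.008,0.13],[6,0,0],0],[[-0.13,-0.01,0.18],[8,0,0],0],[[-0.13,-0.012,0.23],[10,0,0],0],[[-0.13,-0.013,0.28],[11,0,0],0],[[-0.13,-0.016,0.32],[11,0,0],0]]'; python3 - <<'E'
from h import *
goal((.497,.001),.11,0)
D={}
for c in("scene","side","wrist"):
    D[c]=eyes.get_image(c); cv2.imwrite(f"pics/{c}8.png",D[c]["frame"])
a=cv2.resize(D["scene"]["frame"][130:270,220:380],None,fx=2.4,fy=2.4); b=cv2.resize(D["wrist"]["frame"],(400,300))
cv2.imwrite("pics/z8.png",np.hstack([a[:300],b]))
E
```

```text
time_s: 8.9
tool_pos: [0.4965, -0.0009, 0.1063]
ee_rot: [1.21, 1.209, -1.21]
force: [0.5, 0.4, -2.9]
gripper_width: 0.058
shift [-0.0037  0.0005 -0.0019] turn [-0.06  0.01  0.02] at [ 0.4965 -0.0009  0.1063] t 8.9
```

View pics/z8.png

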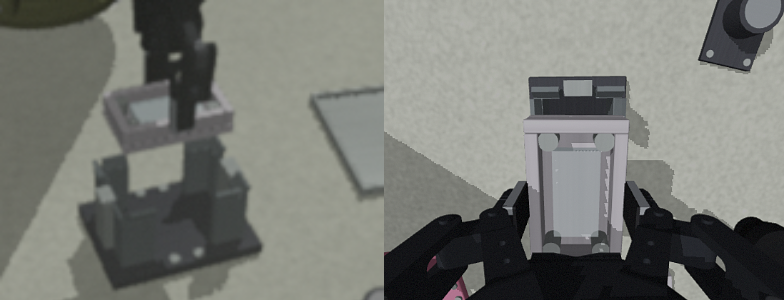

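```bash
python3 - <<'E'
from h import *
p,M,s=state(); zb=p[2]+.0278
D={c:eyes.get_image(c) for c in("scene","side","wrist")}
for c in("scene","side","wrist"):
    r=pick(c,"housing_low",D[c],p[:2],zb)
    if r is None: print("none",c); continue
    q=fit([(D[c],r["region"])],"housing_low",p[:2],zb); print(c,np.round(q.x[:2],4),np.degrees(q.x[2]).round(1),q.fun.round(3),round(r["conf"],2))
w=D["wrist"]; print("floor pts",proj(w,[[.497,.001,zb+.024]]))
cv2.imwrite("pics/z9.png",cv2.resize(w["frame"][90:190,170:380],None,fx=3.8,fy=3.8,interpolation=cv2.INTER_CUBIC))
im=cv2.imread("pics/wrist0.png"); cv2.imwrite("pics/z10.png",cv2.resize(im[100:275,90:270],None,fx=3.4,fy=3.4,interpolation=cv2.INTER_CUBIC))
E
```

```text
scene [ 4.974e-01 -2.000e-04] -90.6 0.293 0.59
side [ 0.4953 -0.0008] -88.8 0.082 0.86
wrist [0.4956 0.0018] -90.1 0.109 0.8
floor pts [[272.06282514 281.89430517]]
```

View pics/z9.png

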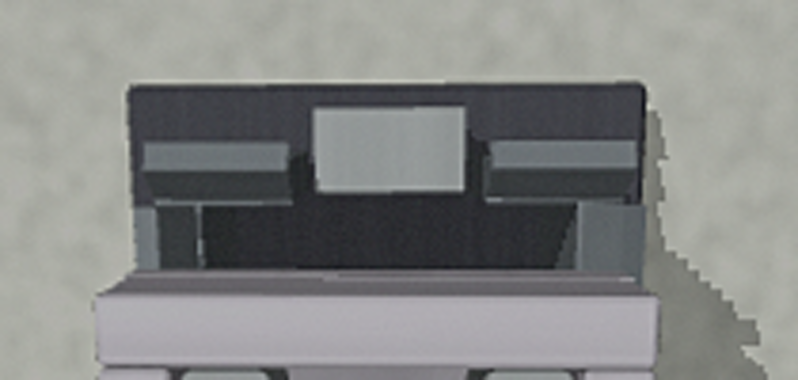

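View pics/z10.png

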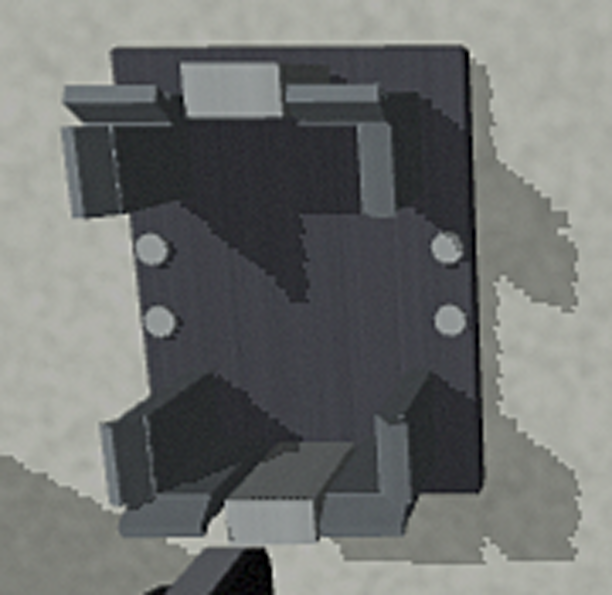

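```bash
python3 - <<'E'
from h import *
w=eyes.get_image("wrist"); f=lambda u:(u[0]/3.8+170-.4,u[1]/3.8+90-.4)
p,M,s=state(); print(p)
for u,z in(((128,86),.012),((645,84),.012),((313,108),.067),((465,107),.067),((464,191),.067),((315,193),.067),((97,294),.1579),((657,294),.1579),((133,271),.1341),((637,271),.1341)): print(u,ray(w,f(u),z).round(4))
w0=dict(mtx=w["mtx"],rvec=np.array([-2.87783238e+00,4.80583315e-04,9.97807948e-04]),tvec=np.array([-0.59859264,-0.03258115,0.37832181]))
g=lambda u:(u[0]/3.4+90-.4,u[1]/3.4+100-.4)
for u,z in(((112,47),.012),((466,45),.012),((482,492),.012),((181,63),.067),((278,62),.067),((282,117),.067),((187,119),.067),((227,500),.067),((318,500),.067),((229,540),.067),((318,540),.067)): print(u,ray(w0,g(u),z).round(4))
E
```

```text
[0.4965223  0.0019369  0.10653051]
(128, 86) [0.4427 0.0778 0.012 ]
(645, 84) [0.5531 0.0783 0.012 ]
(313, 108) [0.4848 0.0724 0.067 ]
(465, 107) [0.5109 0.0726 0.067 ]
(464, 191) [0.511  0.0585 0.067 ]
(315, 193) [0.485  0.0581 0.067 ]
(97, 294) [0.4663 0.0521 0.1579]
(657, 294) [0.5252 0.0522 0.1579]
(133, 271) [0.4655 0.0519 0.1341]
(637, 271) [0.528  0.052  0.1341]
(112, 47) [0.4435 0.0774 0.012 ]
(466, 45) [0.5541 0.0779 0.012 ]
(482, 492) [ 0.5546 -0.0706  0.012 ]
(181, 63) [0.485  0.0717 0.067 ]
(278, 62) [0.5108 0.072  0.067 ]
(282, 117) [0.5108 0.0577 0.067 ]
(187, 119) [0.4852 0.0572 0.067 ]
(227, 500) [ 0.4861 -0.0521  0.067 ]
(318, 500) [ 0.5129 -0.0522  0.067 ]
(229, 540) [ 0.4855 -0.0649  0.067 ]
(318, 540) [ 0.512  -0.0649  0.067 ]
```

Nest centre in the wrist frame is (0.498, 0.0035) and the held housing is at (0.4962, 0.0021). I'll shift by (+1.8, +1.4) mm and start lowering.

```bash
python3 -m crank '[[[0,0.0018,-0.0014],[0,0,0],0],[[0.015,0.0018,-0.0014],[0,0,0],0],[[0.03,0.0018,-0.0014],[0,0,0],0],[[0.045,0.0018,-0.0014],[0,0,0],0],[[0.055,0.0018,-0.0014],[0,0,0],0],[[0.062,0.0018,-0.0014],[0,0,0],0],[[0.069,0.0018,-0.0014],[0,0,0],0],[[0.076,0.0018,-0.0014],[0,0,0],0],[[0.083,0.0018,-0.0014],[0,0,0],0],[[0.09,0.0018,-0.0014],[0,0,0],0]]'; python3 - <<'E'
from h import *
D={}
for c in("scene","side","wrist"):
    D[c]=eyes.get_image(c)
a=cv2.resize(D["scene"]["frame"][150:270,230:350],(390,390)); b=cv2.resize(D["wrist"]["frame"][60:340,140:420],(390,390))
cv2.imwrite("pics/z11.png",np.hstack([a,b])); print(state()[2]["force"],state()[2]["moment"],state()[0])
E
```

```text
time_s: 10.65
tool_pos: [0.4986, 0.0024, 0.0163]
ee_rot: [1.209, 1.209, -1.209]
force: [-0.1, -0.2, -2.9]
gripper_width: 0.0582
[ 0.31237214  0.60328312 -2.7273163 ] [ 0.01443312 -0.03113509  0.02133418] [0.49802177 0.00237837 0.01618256]
```

View pics/z11.png

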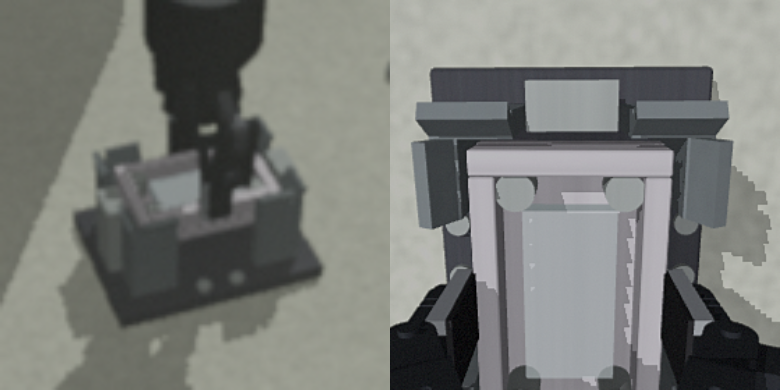

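Centred between the guides with no contact forces. I'll lower the last 32 mm.

```bash
python3 -m crank '[[[0.007,0,0],[0,0,0],0],[[0.014,0,0],[0,0,0],0],[[0.02,0,0],[0,0,0],0],[[0.025,0,0],[0,0,0],0],[[0.028,0,0],[0,0,0],0],[[0.03,0,0],[0,0,0],0],[[0.0315,0,0],[0,0,0],0],[[0.0315,0,0],[0,0,0],0],[[0.0315,0,0],[0,0,0],0],[[0.0315,0,0],[0,0,0],0]]'; python3 - <<'E'
from h import *
D={}
for c in("scene","side","wrist"):
    D[c]=eyes.get_image(c)
a=cv2.resize(D["scene"]["frame"][150:270,230:350],(390,390)); b=cv2.resize(D["wrist"]["frame"][60:340,140:420],(390,390))
cv2.imwrite("pics/z12.png",np.hstack([a,b])); print(state()[2]["force"],state()[2]["moment"],state()[0])
E
```

```text
time_s: 12.05
tool_pos: [0.4986, 0.0024, -0.0148]
ee_rot: [1.209, 1.209, -1.209]
force: [0.5, -0.8, -3.1]
gripper_width: 0.058
[ 0.13124386  0.23249449 -2.82284289] [-0.01031782 -0.0258579  -0.04434895] [ 0.49848735  0.00237515 -0.01485075]
```

View pics/z12.png

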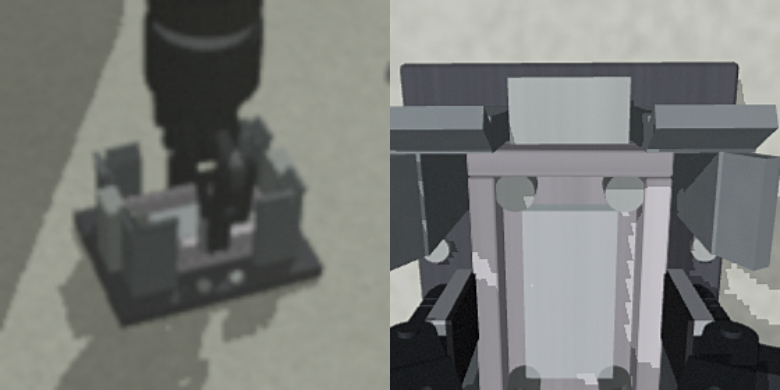

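```bash
python3 -m crank '[[[0.0005,0,0],[0,0,0],0],[[0.001,0,0],[0,0,0],0],[[0.0015,0,0],[0,0,0],0],[[0.0015,0,0],[0,0,0],0],[[0.0015,0,0],[0,0,0],0],[[0.0015,0,0],[0,0,0],0],[[0.0015,0,0],[0,0,0],0],[[0.0015,0,0],[0,0,0],0],[[0.0015,0,0],[0,0,0],0],[[0.0015,0,0],[0,0,0],0]]'
```

```text
time_s: 13.45
tool_pos: [0.4985, 0.0024, -0.0158]
ee_rot: [1.209, 1.209, -1.209]
force: [-2.5, -0.8, 4.8]
gripper_width: 0.058
```

```bash
python3 -m crank '[[[0.001,0,0],[0,0,0],100],[[0.001,0,0],[0,0,0],100],[[0.001,0,0],[0,0,0],100],[[-0.03,0,0],[0,0,0],100],[[-0.085,0,0],[0,0,0],100],[[-0.14,0,0],[0,0,0],100],[[-0.17,0.02,0.045],[-2,0,0],100],[[-0.17,0.04,0.1],[-4,0,0],100],[[-0.17,0.065,0.155],[-6,0,0],100],[[-0.17,0.085,0.205],[-6,0,0],100]]'; python3 look.py spacer_thick .6 -.24 0 pics/w13.png;  python3 - <<'E'
from h import *
D={}
for c in("scene","side"):
    D[c]=eyes.get_image(c)
for c in D:
    r=pick(c,"housing_low",D[c],np.array([.498,.003]),.012)
    if r is not None:
        q=fit([(D[c],r["region"])],"housing_low",(.498,.003),.012); print(c,q.x,q.fun)
a=cv2.resize(D["scene"]["frame"][150:270,230:350],(390,390)); b=cv2.resize(D["side"]["frame"][180:260,245:325],(390,390))
cv2.imwrite("pics/z13.png",np.hstack([a,b])); print(state()[0])
E
```

```text
time_s: 14.7
tool_pos: [0.5843, -0.2046, 0.1537]
ee_rot: [1.132, 1.256, -1.131]
force: [1.0, 1.0, 0.7]
gripper_width: 0.0856
spacer_thick [ 0.6031 -0.2391] -83.88 cost 0.428 conf 0.91
scene [ 0.49782017  0.008231   -1.63499736] 0.3639344262295082
[ 0.58286086 -0.20168842  0.1532935 ]
```

View pics/w13.png

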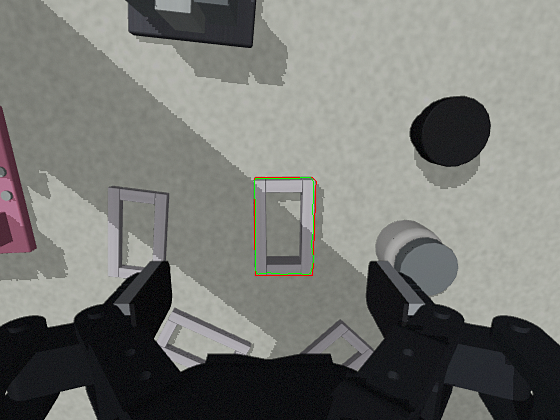

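View pics/z13.png

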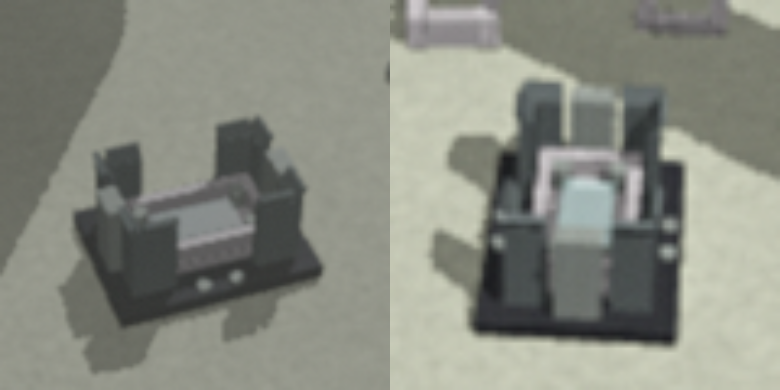

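The housing sits flat in the nest. The thick spacer is at (0.6025, -0.2385) with yaw -84°. I'll go down and grip it.

```bash
python3 -m crank '[[[0.04,0.0156,0.038],[0,0,0],100],[[0.09,0.0156,0.038],[0,0,0],100],[[0.13,0.0156,0.038],[0,0,0],100],[[0.16,0.0156,0.038],[0,0,0],100],[[0.18,0.0156,0.038],[0,0,0],100],[[0.18,0.0156,0.038],[0,0,0],100],[[0.18,0.0156,0.038],[0,0,0],0],[[0.18,0.0156,0.038],[0,0,0],0],[[0.18,0.0156,0.038],[0,0,0],0],[[0.18,0.0156,0.038],[0,0,0],0]]'; python3 - <<'E'
from h import *
cv2.imwrite("pics/w14.png",eyes.get_image("wrist")["frame"]); p,M,s=state(); print(p,s["gripper_width"],s["force"])
E
```

```text
time_s: 16.25
tool_pos: [0.6044, -0.2388, -0.0241]
ee_rot: [1.132, 1.254, -1.13]
force: [-1.0, 1.3, 5.9]
gripper_width: 0.0574
[ 0.60439403 -0.23879871 -0.02408573] 0.05759049096852262 [-1.09097057  0.53581968  4.59683034]
```

View pics/w14.png

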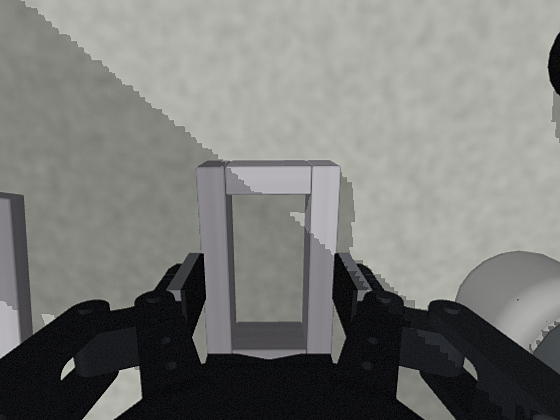

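```bash
python3 -m crank '[[[-0.02,0,0],[0,0,0],0],[[-0.06,0,0],[0,0,0],0],[[-0.11,0,0],[0,0,0],0],[[-0.145,-0.01,-0.03],[1,0,0],0],[[-0.145,-0.025,-0.08],[2,0,0],0],[[-0.145,-0.04,-0.125],[3,0,0],0],[[-0.145,-0.056,-0.175],[4,0,0],0],[[-0.145,-0.07,-0.22],[5,0,0],0],[[-0.145,-0.08,-0.251],[6,0,0],0],[[-0.145,-0.08,-0.251],[6,0,0],0]]'; python3 - <<'E'
from h import *
w=eyes.get_image("wrist"); p,M,s=state(); print(p,s["force"],s["gripper_width"]); goal((.498,.003),p[2],0)
cv2.imwrite("pics/w15.png",w["frame"][60:340,100:440])
cv2.imwrite("pics/z15.png",cv2.resize(w["frame"][90:210,150:390],None,fx=3.3,fy=3.3,interpolation=cv2.INTER_CUBIC))
E
```

```text
time_s: 17.55
tool_pos: [0.4964, 0.0043, 0.1196]
ee_rot: [1.208, 1.21, -1.206]
force: [-0.0, -1.0, -2.7]
gripper_width: 0.0574
[0.49732196 0.00315328 0.11965989] [-0.27453494 -0.95272059 -1.84072218] 0.05728788459291205
shift [0.     0.0007 0.0002] turn [ 0.12  0.02 -0.1 ] at [0.4973 0.0032 0.1197] t 17.6
```

View pics/z15.png

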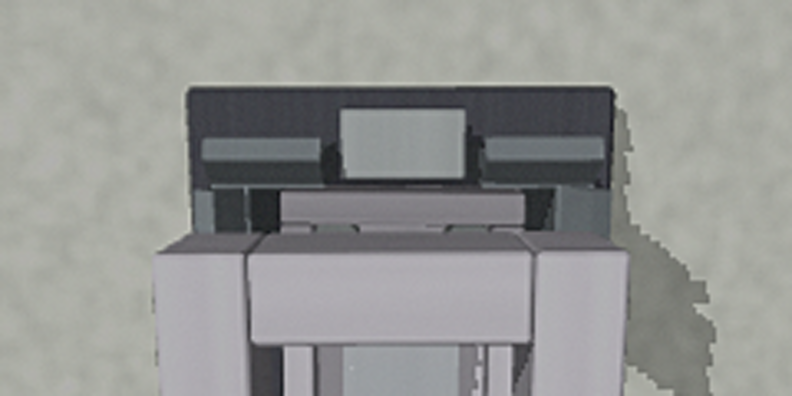

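```bash
python3 - <<'E'
from h import *
w=eyes.get_image("wrist"); f=lambda u:(u[0]/3.3+150-.4,u[1]/3.3+90-.4)
p,M,s=state(); print(p)
for u,z in(((188,88),.012),((612,88),.012),((340,110),.067),((464,109),.067),((465,179),.067),((341,179),.067),((280,191),.036),((525,191),.036),((155,253),.1678),((630,250),.1678),((182,235),.1438),((610,233),.1438)): print(u,ray(w,f(u),z).round(4))
E
```

```text
[0.49778733 0.00246668 0.11953052]
(188, 88) [0.4439 0.076  0.012 ]
(612, 88) [0.5535 0.0762 0.012 ]
(340, 110) [0.4855 0.0705 0.067 ]
(464, 109) [0.5116 0.0707 0.067 ]
(465, 179) [0.5121 0.0563 0.067 ]
(341, 179) [0.4856 0.0562 0.067 ]
(280, 191) [0.4694 0.0515 0.036 ]
(525, 191) [0.5289 0.0516 0.036 ]
(155, 253) [0.4669 0.0532 0.1678]
(630, 250) [0.5259 0.0536 0.1678]
(182, 235) [0.4658 0.0527 0.1438]
(610, 233) [0.5282 0.0531 0.1438]
```

```bash
python3 -m crank '[[[0,0.0022,0.0016],[0.4,0,0],0],[[0.02,0.0022,0.0016],[0.4,0,0],0],[[0.04,0.0022,0.0016],[0.4,0,0],0],[[0.055,0.0022,0.0016],[0.4,0,0],0],[[0.065,0.0022,0.0016],[0.4,0,0],0],[[0.073,0.0022,0.0016],[0.4,0,0],0],[[0.081,0.0022,0.0016],[0.4,0,0],0],[[0.088,0.0022,0.0016],[0.4,0,0],0],[[0.095,0.0022,0.0016],[0.4,0,0],0],[[0.1,0.0022,0.0016],[0.4,0,0],0]]'; python3 - <<'E'
from h import *
D={}
for c in("scene","side","wrist"):
    D[c]=eyes.get_image(c)
a=cv2.resize(D["scene"]["frame"][150:270,230:350],(390,390)); b=cv2.resize(D["wrist"]["frame"][60:340,140:420],(390,390))
cv2.imwrite("pics/z16.png",np.hstack([a,b])); print(state()[2]["force"],state()[2]["moment"],state()[0])
E
```

```text
time_s: 18.9
tool_pos: [0.4992, 0.0009, 0.0182]
ee_rot: [1.214, 1.206, -1.214]
force: [-0.5, -0.1, -1.3]
gripper_width: 0.0574
[ 0.08421027  0.06559677 -2.02625952] [ 0.01429609 -0.01484631  0.03573531] [0.49911973 0.00087853 0.0183716 ]
```

View pics/z16.png

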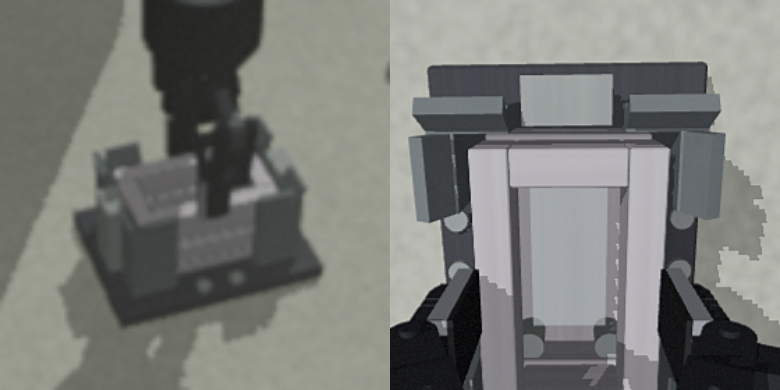

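```bash
python3 -m crank '[[[0.002,0,0],[0,0,0],0],[[0.004,0,0],[0,0,0],0],[[0.005,0,0],[0,0,0],0],[[0.006,0,0],[0,0,0],0],[[0.0065,0,0],[0,0,0],0],[[0.007,0,0],[0,0,0],0],[[0.0075,0,0],[0,0,0],0],[[0.0075,0,0],[0,0,0],0],[[0.0075,0,0],[0,0,0],0],[[0.0075,0,0],[0,0,0],0]]'
```

```text
time_s: 20.3
tool_pos: [0.4994, 0.0009, 0.0119]
ee_rot: [1.215, 1.206, -1.214]
force: [-3.5, -0.3, 8.5]
gripper_width: 0.0572
```

```bash
python3 -m crank '[[[-0.0005,0,0],[0,0,0],100],[[-0.0005,0,0],[0,0,0],100],[[-0.0005,0,0],[0,0,0],100],[[-0.035,0,0],[0,0,0],100],[[-0.085,0,0],[0,0,0],100],[[-0.13,0.015,-0.01],[2,0,0],100],[[-0.15,0.055,-0.042],[5,0,0],100],[[-0.15,0.1,-0.076],[8,0,0],100],[[-0.15,0.145,-0.11],[11,0,0],100],[[-0.15,0.175,-0.133],[11.5,0,0],100]]'; python3 look.py cover .678 .137 0 pics/w17.png;  python3 - <<'E'
from h import *
D={}
for c in("scene","side"):
    D[c]=eyes.get_image(c)
a=cv2.resize(D["scene"]["frame"][150:270,230:350],(390,390)); b=cv2.resize(D["side"]["frame"][180:260,245:325],(390,390))
cv2.imwrite("pics/z17.png",np.hstack([a,b])); print(state()[0])
E
```

```text
time_s: 21.55
tool_pos: [0.677, 0.1343, 0.1605]
ee_rot: [1.361, 1.104, -1.36]
force: [0.4, -0.9, 0.7]
gripper_width: 0.0854
cover [0.6762 0.1375] 77.89 cost 0.039 conf 0.72
[0.67490519 0.13281874 0.16005043]
```

View pics/w17.png

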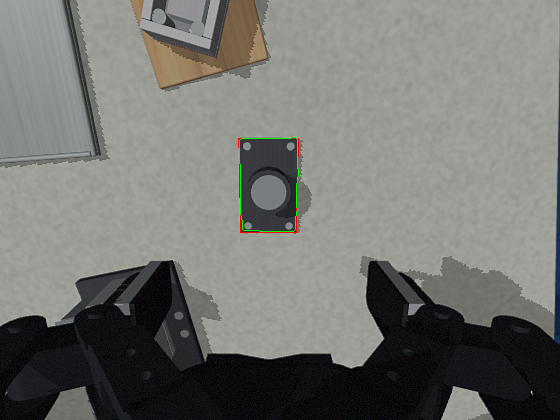

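View pics/z17.png

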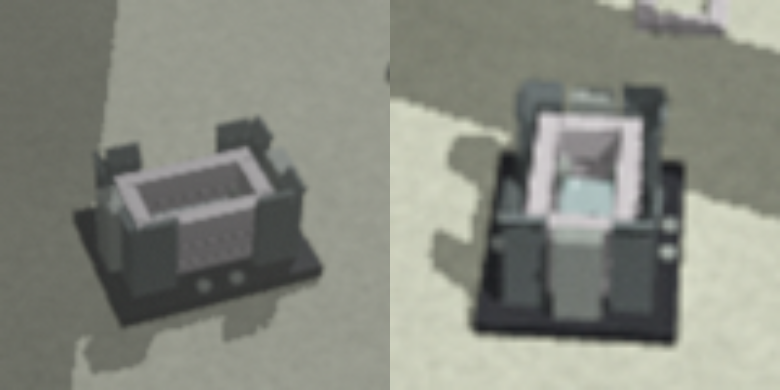

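The spacer lies flat. The cover is at (0.676, 0.1375). I'll grip it by the barrel.

```bash
python3 -m crank '[[[0.04,0,-0.0045],[0.5,0,0],100],[[0.09,0,-0.0045],[0.5,0,0],100],[[0.135,0,-0.0045],[0.5,0,0],100],[[0.165,0,-0.0045],[0.5,0,0],100],[[0.179,0,-0.0045],[0.5,0,0],100],[[0.179,0,-0.0045],[0.5,0,0],100],[[0.179,0,-0.0045],[0.5,0,0],0],[[0.179,0,-0.0045],[0.5,0,0],0],[[0.179,0,-0.0045],[0.5,0,0],0],[[0.179,0,-0.0045],[0.5,0,0],0]]'; python3 - <<'E'
from h import *
cv2.imwrite("pics/w18.png",eyes.get_image("wrist")["frame"]); p,M,s=state(); print(p,s["gripper_width"],s["force"])
E
```

```text
time_s: 23.0
tool_pos: [0.6776, 0.1373, -0.0159]
ee_rot: [1.369, 1.097, -1.364]
force: [-0.3, 0.4, 5.8]
gripper_width: 0.0414
[ 0.67761369  0.13730875 -0.01589103] 0.04147590347713348 [-0.66751602 -0.84009162  5.86315329]
```

View pics/w18.png

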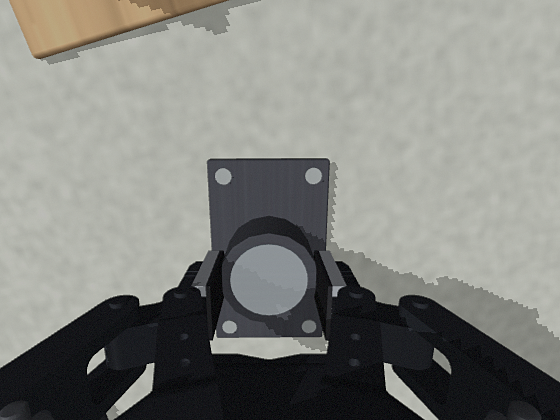

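```bash
python3 -m crank '[[[-0.015,0,0],[0,0,0],0],[[-0.05,0,0],[0,0,0],0],[[-0.1,0,0],[0,0,0],0],[[-0.145,-0.015,0.018],[-2,0,0],0],[[-0.15,-0.045,0.052],[-4,0,0],0],[[-0.15,-0.075,0.087],[-6,0,0],0],[[-0.15,-0.105,0.122],[-9,0,0],0],[[-0.15,-0.13,0.151],[-11,0,0],0],[[-0.15,-0.146,0.17],[-12,0,0],0],[[-0.15,-0.146,0.17],[-12,0,0],0]]'; python3 - <<'E'
from h import *
w=eyes.get_image("wrist"); p,M,s=state(); print(p,s["force"],s["gripper_width"]); goal((.499,.0015),p[2],0)
cv2.imwrite("pics/w19.png",w["frame"])
cv2.imwrite("pics/z19.png",cv2.resize(w["frame"][80:380,165:375],None,fx=2,fy=2,interpolation=cv2.INTER_CUBIC))
E
```

```text
time_s: 24.3
tool_pos: [0.4959, 0.0016, 0.1331]
ee_rot: [1.216, 1.205, -1.215]
force: [0.9, 0.4, -1.8]
gripper_width: 0.0415
[0.49723727 0.00220154 0.1331091 ] [ 0.04501224 -0.36973881 -1.46424796] 0.04130649248125058
shift [0.     0.0018 0.0007] turn [-0.46 -0.02 -0.08] at [0.4972 0.0022 0.1331] t 24.35
```

View pics/z19.png

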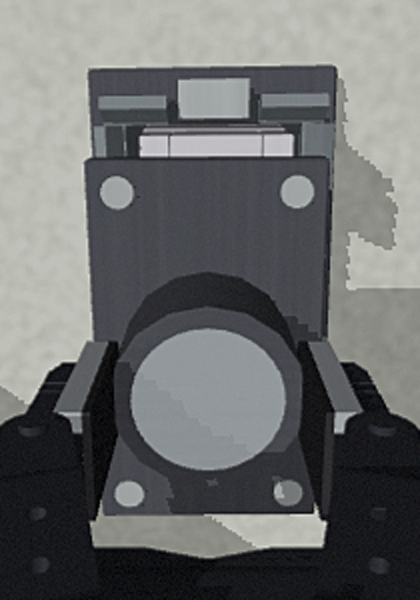

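```bash
python3 - <<'E'
from h import *
w=eyes.get_image("wrist"); f=lambda u:(u[0]/2+165-.25,u[1]/2+80-.25)
p,M,s=state(); print(p); zt=p[2]+.0159+.007
for u,z in(((89,70),.012),((336,67),.012),((178,79),.067),((249,79),.067),((249,119),.067),((179,119),.067),((138,135),.06),((296,134),.06),((86,159),zt),((327,158),zt),((103,514),zt),((313,513),zt)): print(u,ray(w,f(u),z).round(4))
E
```

```text
[0.49794338 0.0025553  0.13297768]
(89, 70) [0.4445 0.0772 0.012 ]
(336, 67) [0.5545 0.0776 0.012 ]
(178, 79) [0.4864 0.0723 0.067 ]
(249, 79) [0.5124 0.0721 0.067 ]
(249, 119) [0.5125 0.0578 0.067 ]
(179, 119) [0.4864 0.058  0.067 ]
(138, 135) [0.4703 0.0518 0.06  ]
(296, 134) [0.531  0.0517 0.06  ]
(86, 159) [0.4674 0.0527 0.1559]
(327, 158) [0.5258 0.0524 0.1559]
(103, 514) [ 0.4665 -0.0467  0.1559]
(313, 513) [ 0.5257 -0.047   0.1559]
```

```bash
python3 -m crank '[[[0,0.003,0],[-0.4,0,0],0],[[0.015,0.003,0],[-0.4,0,0],0],[[0.03,0.003,0],[-0.4,0,0],0],[[0.045,0.003,0],[-0.4,0,0],0],[[0.055,0.003,0],[-0.4,0,0],0],[[0.062,0.003,0],[-0.4,0,0],0],[[0.068,0.003,0],[-0.4,0,0],0],[[0.073,0.003,0],[-0.4,0,0],0],[[0.077,0.003,0],[-0.4,0,0],0],[[0.077,0.003,0],[-0.4,0,0],0]]'; python3 - <<'E'
from h import *
D={}
for c in("scene","side","wrist"):
    D[c]=eyes.get_image(c)
a=cv2.resize(D["scene"]["frame"][150:270,230:350],(390,390)); b=cv2.resize(D["wrist"]["frame"][60:340,140:420],(390,390))
cv2.imwrite("pics/z20.png",np.hstack([a,b])); print(state()[2]["force"],state()[2]["moment"],state()[0])
cv2.imwrite("pics/z20b.png",cv2.resize(D["wrist"]["frame"][70:190,150:390],None,fx=3.3,fy=3.3,interpolation=cv2.INTER_CUBIC))
E
```

```text
time_s: 25.65
tool_pos: [0.4999, 0.0024, 0.0549]
ee_rot: [1.209, 1.209, -1.209]
force: [-0.6, -0.5, -2.1]
gripper_width: 0.0413
[-0.00847449 -0.23131237 -2.58277739] [0.0142567  0.01315793 0.02158366] [0.50031853 0.00237661 0.05533189]
```

View pics/z20.png

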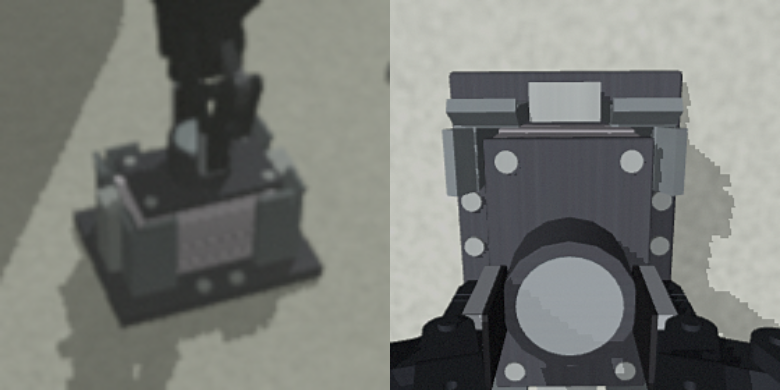

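View pics/z20b.png

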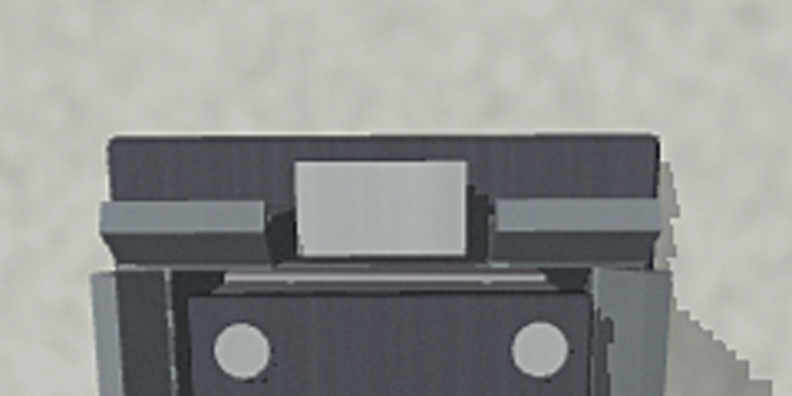

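```bash
python3 -m crank '[[[0,-0.001,0],[0,0,0],0],[[0.003,-0.001,0],[0,0,0],0],[[0.006,-0.001,0],[0,0,0],0],[[0.008,-0.001,0],[0,0,0],0],[[0.0095,-0.001,0],[0,0,0],0],[[0.0105,-0.001,0],[0,0,0],0],[[0.011,-0.001,0],[0,0,0],0],[[0.0115,-0.001,0],[0,0,0],0],[[0.012,-0.001,0],[0,0,0],0],[[0.012,-0.001,0],[0,0,0],0]]'; python3 - <<'E'
from h import *
w=eyes.get_image("wrist")
cv2.imwrite("pics/z21.png",cv2.resize(w["frame"][70:350,140:420],(560,560)));p,M,s=state(); print(p,s["force"])
E
```

```text
time_s: 27.05
tool_pos: [0.4991, 0.0024, 0.0441]
ee_rot: [1.209, 1.209, -1.209]
force: [-4.2, 0.6, 8.3]
gripper_width: 0.041
[0.49916297 0.00233947 0.04408209] [-4.11147874 -0.13640785  7.81291007]
```

View pics/z21.png

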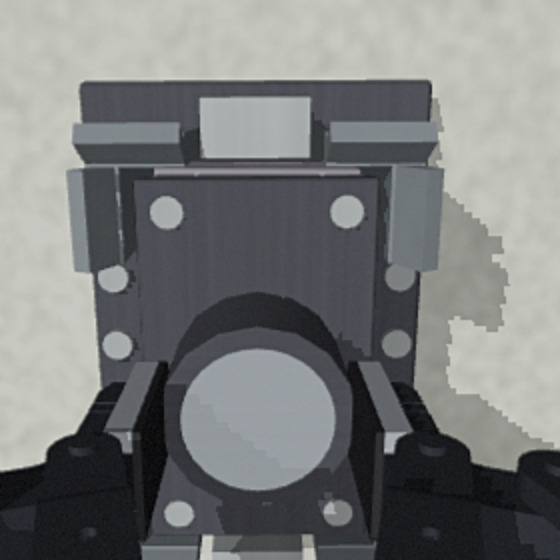

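Contact came at exactly the expected height (plate underside at 60 mm). I'll release and go straight up.

```bash
python3 -m crank '[[[-0.0005,0,0],[0,0,0],100],[[-0.0005,0,0],[0,0,0],100],[[-0.0005,0,0],[0,0,0],100],[[-0.0005,0,0],[0,0,0],100],[[-0.02,0,0],[0,0,0],100],[[-0.05,0,0],[0,0,0],100],[[-0.08,0.02,0.02],[0,0,0],100],[[-0.1,0.05,0.05],[0,0,0],100],[[-0.1,0.08,0.09],[0,0,0],100],[[-0.1,0.1,0.12],[0,0,0],100]]'; python3 - <<'E'
from h import *
D={}
for c in("scene","side","wrist"):
    D[c]=eyes.get_image(c)
for c in("scene","side"):
    r=pick(c,"cover",D[c],np.array([.498,.003]),.06)
    if r is not None:
        q=fit([(D[c],r["region"])],"cover",(.498,.003),.06); print(c,q.x.round(4),q.fun)
a=cv2.resize(D["scene"]["frame"][150:270,230:350],(390,390),interpolation=cv2.INTER_CUBIC); b=cv2.resize(D["side"]["frame"][180:260,245:325],(390,390),interpolation=cv2.INTER_CUBIC)
cv2.imwrite("pics/z22.png",np.hstack([a,b])); cv2.imwrite("pics/w22.png",D["wrist"]["frame"]);cv2.imwrite("pics/s22.png",D["scene"]["frame"])
print(state()[0],state()[2]["force"])
E
```

```text
time_s: 28.35
tool_pos: [0.6006, -0.1192, 0.1434]
ee_rot: [1.21, 1.208, -1.209]
force: [-0.3, 0.6, -1.1]
gripper_width: 0.0854
scene [ 0.4963  0.0035 -1.5257] 0.15262172284644193
side [ 4.9650e-01 -3.0000e-04 -1.5217e+00] 0.1322314049586777
[ 0.59838821 -0.11723604  0.14260518] [-0.23735141 -0.2090573   0.02043374]
```

View pics/z22.png

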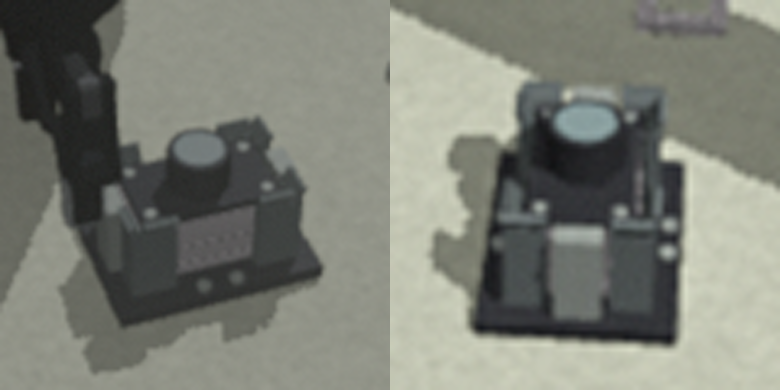

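View pics/s22.png

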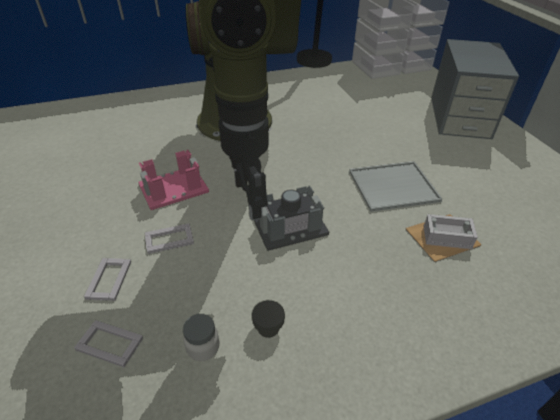

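View pics/w22.png

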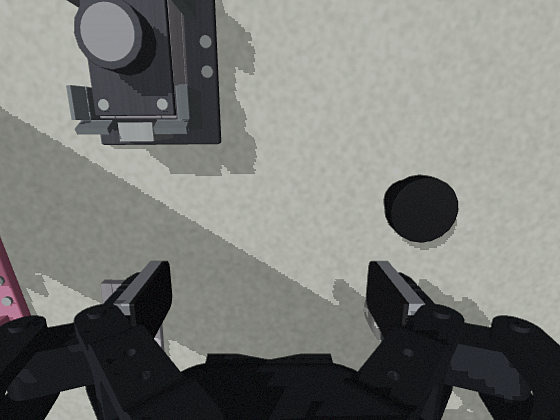

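The cover sits flat, barrel up and level with the end blocks, and its edges run parallel to the nest. The arm is well clear, so I'm handing in.

```bash
python3 -c "
from bench import finish_job, monitor
print(finish_job(), monitor.sense()['time_s'])"
```

```text
the job is handed in; nothing more can be done
the job is handed in; nothing more can be done
```

The instrument head is built in the nest and handed in at about 28.5 s of the 64 s. I lowered the low housing from the job tray into the pocket, then the thick spacer, then the eyepiece cover with its barrel up.

**Final checks**
- **Fit:** each part touched down at its expected height with about 5–8.5 N. The last pictures show the stack flat between the guides, the cover's plate looking level with the end blocks, and the plate edges parallel to the nest.
- **Left alone:** I moved nothing else. The last scene picture shows the other housing, the thin spacers, the loupe, the jar and the pink nest where they were.
- **Arm:** it was clear of everything at hand-in, with no force on the tool.

**What failed or disagreed**
- **First grasp missed:** the fingers closed above the housing without touching it. The fingertips sit about 28 mm higher than the reported tool position suggests, so I grasped that much lower for all three parts.
- **Final cover fits were rough:** the scene and side cameras differ by about 4 mm along the nest's length. They also show about 3° of turn that neither the wrist picture nor the cover's even seating bears out.

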